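Clamp a pocket watch and snap its case back on

TASK

Clamp the pocket watch in the blue case vice by turning the vice's T-handle clockwise (seen from above) until it comes to its stop with both jaws closed on the case. Then take the orange-handled seating tool and, keeping it upright and centred, press its white foot down on the watch's case back until the back clicks fully home; do not press the back with the gripper itself. Finally stand the tool back on its round green mat, let go, and leave the other things on the bench where they are.

Things in the scene. Friction and masses are not known exactly. Their poses are not given: they have to be found in the camera images.
- key_hub (a point): T-handle of the blue vice: level steel bar, 12 mm thick, on a vertical shaft; origin mid-bar on the turning axis, 115 mm above the bench. The bar lies along this point's x axis (turns with it); 18 mm balls centred 60 mm out, red at +x, black at -x; hub 24 mm wide, 18 tall. Grasp the bar 20 to 50 mm out. Below it: a 56 mm square housing, top 65 mm up. The watch lies 135 mm from the axis.
- key (a joint): Angle of the T-handle in rad, 0 = jaws wide open; it grows as the handle is turned clockwise seen from above. Hard stop at 6.4 (about one full turn), where both jaws touch the watch case (each jaw closes 1.1 mm per rad). Turning takes about 0.15 N m; it stays where it is left. It starts somewhere between 0.1 and 1.2.
- cap (a joint): How far the case back has been pushed in, in m: 0 = sprung up, loose, 0.005 = fully home. Pushing it starts at about 9 N; past 3 mm it snaps home by itself and stays, before that it springs back.
- cap_top (a point): Centre of the top of the steel case back, a round disc 42 mm in diameter (flat top 38 mm) lying level on the brass pocket watch case (52 mm in diameter, crown to the side), 57 mm above the bench at the start and 52 mm when home. The z axis is up. The two black-faced steel jaws beside it are up to 48 mm high.
- tool_center (a point): Seating tool standing on the mat: its centre, half-way up its 105 mm. From the underside: white round foot 34 mm in diameter up to 20 mm, steel collar 40 mm in diameter to 30 mm, orange stem 24 mm in diameter (the grip) from 30 to 90 mm, black knob 30 mm in diameter to 105 mm. z axis up the tool. About 0.18 kg.
- tool_foot (a point): Centre of the underside of the same tool's white foot, 52.5 mm below its centre; its z axis runs up the tool.
- mat_top (a point): Centre of the upper face of the tool's round green mat, 100 mm in diameter and 4 mm thick, fixed on the bench.
- screwdriver: Bystander: small screwdriver, 150 mm long, lying on the bench. Origin under it, x along it.
- watch: Bystander: another brass pocket watch, 44 mm in diameter, 13 mm high, lying face up. Origin at its underside.
- loupe: Bystander: black eye loupe, 32 mm in diameter, 28 mm high. Origin at its underside.
- oil_bottle: Bystander: clear bottle with a red cap, 40 mm in diameter, 100 mm high. Origin at its underside.
- tin: Bystander: brass tin, 48 mm in diameter, 40 mm high. Origin at its underside.
- jar: Bystander: amber glass jar, 56 mm in diameter, 70 mm high. Origin at its underside.
Mind the look-alikes: they are no part of the job. Of the things that look like the part that bears mat_top, the larger one is meant.

How it is judged (in metres and radians):
On the way, in this order (a step that is already met when the one before it is completed fails the run):
1. The T-handle is turned to its stop (joint key past 6.0 rad), jaws closed on the case (value of joint key above 6 rad), for 0.2 s.
2. The case back is fully home (past 4.3 mm) under the upright tool, whose foot stands on it within 6 mm of its centre and within 0.12 rad of upright (value of joint cap above 0.0043 m and distance between tool_foot and cap_top below 0.006 m and angle between tool_foot's own z axis and vertical below 0.12 rad), for 0.1 s.
At the end, for the whole second after the job is handed in: The T-handle is still at its stop (past 5.9 rad), the case back is home (pushed in more than 4.3 mm), and the tool stands upright (within 0.1 rad) on the green mat, its foot within 35 mm of the mat's centre and less than 9 mm above the bench, released and at rest (value of joint key above 5.9 rad and value of joint cap above 0.0043 m and horizontal distance between tool_foot and mat_top below 0.035 m and height (world z) of tool_foot below 0.009 m and angle between tool_foot's own z axis and vertical below 0.1 rad); the robot touches nothing.
It fails at once if The case back is pushed in (more than 2 mm) before the jaws are closed (value of joint cap above 0.002 m and value of joint key below 5.9 rad).
It fails at once if The gripper itself presses on the case back (more than 3 N) (contact force between any of the fingers, the arm and cap above 3 N).
It fails at once if A bystander (screwdriver, watch, loupe, bottle, tin, jar) is moved more than 30 mm (distance of any of screwdriver, watch, loupe, oil_bottle, tin, jar from where it was at the start of the episode above 0.03 m).
It also fails if it takes over 72 s, if anything falls off the work surface, if the arm or the gripper's body presses on something with over 40 N, if the wrist force passes 120 N, or if a joint passes its speed limit or range.

ROBOT

A 6-joint arm with a two-finger parallel gripper is mounted at the origin on the work surface. World frame = base frame: x ahead of the robot, y to its left, z up, the work surface at z = 0. Lengths are in mm, angles in rad, forces in N, time in s.
With the tool pointing down it reaches from about 275 to 975 mm from the base axis. Payload 8.4 kg.
Tool frame: the origin (TCP) lies at the very end of the fingers, on their centre line; the grasp point (between the pads) lies ctrl.hold_point_z behind it (ctrl.hold_point_z is the distance from the TCP to the grasp point, in mm); z points along the fingers, y is the line along which they close (so a half turn about z gives the same grasp; the last joint's range is limited). The gripper opens to 92 mm and grips with 3 to 60 N. Pads are 20 mm wide; open, the fingers measure 128 mm over their backs; the gripper's body (75 mm by 189 mm) begins 69 mm behind the grasp point.
Start: joints at [-1.222, 0.353, 1.633, -0, 1.155, -0.002], TCP at [214.779, -586.939, 214.583] pointing down, gripper open.
Joint ranges: [-2.63, 2.63], [-0.92, 2.1], [0.06, 2.66], [-1.3, 4.44], [0, 2.69], [-3.02, 3.02]. Speed limits (rad/s): [2.22, 2.22, 2.79, 3.14, 3.14, 3.14].

INTERFACE

Orientations are given as a unit quaternion [w, x, y, z].
In Python, from workcell import ctrl gives the robot as it stands.
- The arm moves only by the tool play_rows, never from a script. Its argument "steps" is a list of rows, each a list of 3 entries, a list of its own where there are three numbers: the opening, from 0 (shut) to 1 (fully open), then the shift along the world's x, y, z in mm, then the turn about the world's z in degrees. In form: [[fingers, [tx, ty, tz], spin], ...]. A call has 1 to 20 rows; each row is the pose to reach, as a shift and turn from the pose commanded when the call began; what a row does not reach only later rows make up. A row lasts 1/10 s, in which the tool goes at most 50 mm and 8.59 degrees, less where a joint would pass 70% of its speed; a pose out of reach is approached as far as the arm can. A call with a gripper value outside its range is refused whole. The fingers move at their own pace and stop on an object; "newtons" is the grip in N (left out, the last holds). Time passes only in rows, so rows that repeat a pose let the fingers close. It gives the time, the measured TCP pose, the force, the opening and the grip force at its end, in the units of the state.
- ctrl.state(): the state, without advancing time (a new reading comes with each control period).
- ctrl.grab_frame(name): name is "scene" or "top"; returns a dict with "frame" (400x640x3 uint8, blue, green, red), "K" (3x3 intrinsics, pixels), "dist_coeffs" ([k1, k2, p1, p2, k3] as OpenCV has them; the pictures are not rectified), "rvec" (rotation vector, rad) and "tvec" (3), from world to camera coordinates, as OpenCV has them. Camera axes: x right, y down, z forward; pixel columns grow to the right and rows downward; lengths in mm; the calibration is good to about 2 mm. A picture is of the moment at which its call begins. There is no depth.
- ctrl.finish_job(): hands the job in; it is judged then, once.
Trained networks look in a picture, given as the dict that the camera call returned (one of the last four; its "shot" number tells which), for a name from the list of things; names that differ only in an ending like _2 or _b are one class to them, and where a whole thing is asked for, a point or a joint stands for the part that bears it (a point fixed in the world has none). Each returns a list of dicts, best first, with "conf" (0 to 1); they miss things now and then, are a little off and sometimes report something else, mostly with a low value. They report only what shows in the picture. A call takes as long as a camera call. They do not tell look-alikes from the thing itself.
- ctrl.silhouettes(picture, target): "pixels" (400x640 bool, what is visible of it).
- ctrl.spot_point(picture, target): "xyz" ([x, y, z] in mm, in the coordinates of the camera as it stood for that picture, good to about 4 mm: a listed point, or the origin of a listed thing).
The state is a dict: "clock": time; "qpos": joint angles; "qvel": joint speeds; "joint_torque": joint torques, N m; "tcp_pos": TCP position; "tcp_rot": TCP orientation; "wrist_force": force on the tool from outside, world axes, zero at the start; "wrist_torque": the same for the moment, N m; "finger_gap": opening from 0.0 (shut) to 1.0 (fully open); "grip_force": force on a finger pad.
Only numpy, scipy, OpenCV 4.12 (cv2) and the standard library are available. Lean on these libraries where they do the work, as an engineer would, in place of code of your own. Each camera call takes 0.05 s, during which the arm holds its last target. There are 200 camera calls.

## Working session

There is one attempt and no reset: what is moved stays moved. The work goes in short steps, Python scripts to look and compute and a tool call to move; the robot and the scene stay as the last step left them, time stands still between calls to the robot, and variables do not carry over. Pictures are saved under pics/ and viewed, at most 10 in all, crops included, and the job is handed in when it is done.

Besides the shell and the picture viewer there is one more tool, called after "Emit:" as name(argument=value, ...), one argument or row to a line, values as JSON. play_rows: Moves the arm, as the interface text tells. Its arguments: {"type":"object","properties":{"steps":{"type":"array","items":{"type":"array"}},"newtons":{"type":"number"}},"required":["steps"]}

```bash
mkdir -p pics; cat > h.py <<'E'
import numpy as np, cv2
from workcell import ctrl
def toworld(f,p):
    R=cv2.Rodrigues(np.array(f["rvec"],float))[0]; return R.T@(np.array(p,float)-np.array(f["tvec"],float).ravel())
def px(f,P):
    return cv2.projectPoints(np.array([P],float),np.array(f["rvec"],float),np.array(f["tvec"],float),np.array(f["K"],float),np.array(f["dist_coeffs"],float))[0].ravel()
def ray(f,uv,z):
    u=cv2.undistortPoints(np.array([[uv]],float),np.array(f["K"],float),np.array(f["dist_coeffs"],float)).ravel()
    R=cv2.Rodrigues(np.array(f["rvec"],float))[0]; d=R.T@np.array([u[0],u[1],1]); c=-R.T@np.array(f["tvec"],float).ravel()
    return c+d*(z-c[2])/d[2]
E
python3 - <<'E'
from h import *
np.set_printoptions(precision=1,suppress=True)
print(ctrl.hold_point_z, ctrl.state())
for n in("scene","top"):
    f=ctrl.grab_frame(n); cv2.imwrite(f"pics/{n}0.png",f["frame"])
    for t in["key_hub","cap_top","tool_center","tool_foot","mat_top","screwdriver","watch","loupe","oil_bottle","tin","jar"]:
        for d in ctrl.spot_point(f,t)[:3]:
            w=toworld(f,d["xyz"]); print(n,t,round(d["conf"],2),w,px(f,w))
E
```

```text
18.700000000000003 {'clock': 0.0, 'qpos': array([-1.2,  0.4,  1.6, -0. ,  1.2, -0. ]), 'qvel': array([ 0., -0.,  0., -0., -0.,  0.]), 'joint_torque': array([ -0. , -59.4, -33.4,   0.1,   0. ,  -0. ]), 'tcp_pos': array([ 214.6, -586.5,  213.9]), 'tcp_rot': array([-0. ,  1. ,  0.2, -0. ]), 'wrist_force': array([-0. , -0.7, -0.4]), 'wrist_torque': array([-0.,  0., -0.]), 'grip_force': 0.0, 'finger_gap': 1.0021314601777405}
scene key_hub 0.83 [569.1  70.5 111.6] [350.4 186.3]
scene cap_top 0.64 [536.1 -63.1  58.1] [295.8 210.9]
scene tool_center 0.72 [ 496.  -344.1   57.7] [176.4 238.8]
scene tool_center 0.25 [361.9 204.8  -4.1] [353.4 163.3]
scene tool_foot 0.81 [ 499.1 -342.5    7.3] [183.3 253.5]
scene tool_foot 0.49 [ 480.6 -339.4    3.8] [183.5 248.6]
scene mat_top 0.83 [ 614.8 -302.2    0.4] [212.6 285.4]
scene mat_top 0.67 [ 487.  -339.4    3. ] [184.1 250.6]
scene screwdriver 0.58 [362.7 206.6  -1.6] [354.1 162.7]
scene watch 0.49 [ 384.2 -170.2   -0.2] [239.7 203.9]
scene loupe 0.4 [412.5   6.6  -1.3] [302.3 191.1]
scene oil_bottle 0.62 [ 625.  -397.8    1.6] [168.6 306.2]
scene
[... 225 characters left out ...]
9.3] [355.9 215.9]
top cap_top 0.52 [634.  368.9   1.4] [179.8 181.5]
top cap_top 0.27 [ 494.9 -341.2    5. ] [468.8 232. ]
top tool_center 0.86 [ 498.4 -347.1   52.1] [477.7 230.5]
top tool_foot 0.68 [ 499.6 -344.8    3.7] [470.  230.1]
top mat_top 0.85 [ 483.2 -336.5    3.1] [466.8 236.8]
top mat_top 0.73 [ 618.2 -305.9    1.3] [451.9 182.5]
top watch 0.54 [ 384.  -171.     2.1] [400.6 278.8]
top loupe 0.63 [413.4  11.5   0.9] [325.7 268.1]
top oil_bottle 0.95 [ 622.1 -397.1    3. ] [489.  180.1]
top oil_bottle 0.65 [569.6  67.2 119. ] [299.5 201.7]
top tin 0.52 [756.8  79.6  -0.2] [295.9 130.7]
top jar 0.9 [631.3 367.2  -0.4] [180.7 182.6]
top jar 0.47 [ 381.3 -172.6   -1.8] [401.  279.8]
```

View pics/scene0.png

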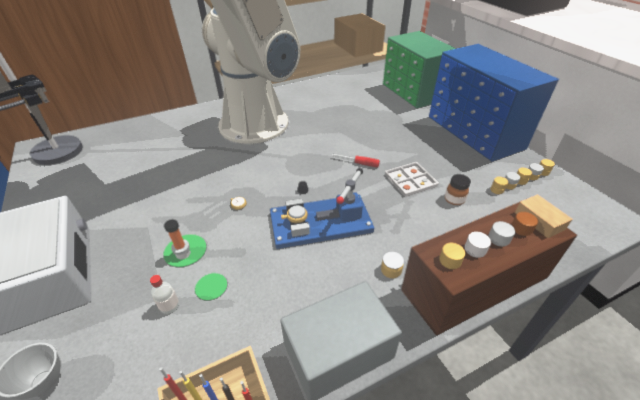

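View pics/top0.png

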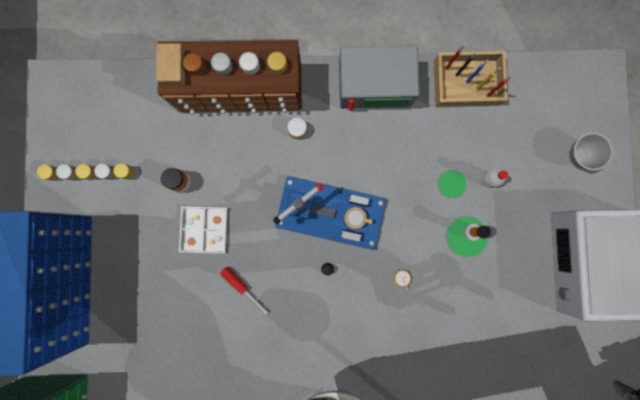

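The scene shows the vice's watch at scene px (297,213), top px (356,216). The red ball is at top px (320,187) and the black ball at (277,220). The orange tool stands on the larger mat at top px (467,236).

Look-alikes:
- **Watch:** the one in the vice at (356,216), against the loose one at (402,279). I take the one in the vice.
- **Mat:** the larger at (467,236), against the smaller at (452,183). I take the larger.
- **Tool:** it is the only one, as the red screwdriver is at (235,283).

The hub-to-watch distance comes out at 135.6 mm, which agrees with the 135 mm given.

```bash
python3 - <<'E'
from h import *
np.set_printoptions(precision=2,suppress=True)
s=ctrl.state(); print(s["qpos"],s["tcp_rot"],s["tcp_pos"])
for n,hub in(("scene",(350,186)),("top",(299,203))):
    f=ctrl.grab_frame(n); im=f["frame"].astype(int); b,g,r=im[...,0],im[...,1],im[...,2]
    yy,xx=np.mgrid[:400,:640]; near=np.hypot(xx-hub[0],yy-hub[1])<32
    m=near&(r>120)&(r>2*g)&(r>2*b); u=(xx[m].mean(),yy[m].mean()); P=ray(f,u,115); print(n,"red",m.sum(),u,P)
    w=[toworld(f,d["xyz"]) for d in ctrl.spot_point(f,"key_hub")[:1]]; print(w)
    if w: d=P-w[0]; print("ang",np.degrees(np.arctan2(d[1],d[0])),np.hypot(d[0],d[1]))
    if n=="top":
        c=np.hstack([cv2.resize(f["frame"][165:255,265:395],None,fx=4,fy=4,interpolation=2),cv2.resize(f["frame"][165:255,435:500],None,fx=4,fy=4,interpolation=2)])
        cv2.imwrite("pics/crop.png",c)
E
```

```text
[-1.22  0.35  1.63 -0.    1.16 -0.  ] [ 0.    0.98  0.17 -0.  ] [ 214.78 -586.94  214.61]
scene red 92 (np.float64(356.0869565217391), np.float64(170.33695652173913)) [524.95 112.07 115.  ]
[array([569.27,  70.55, 113.24])]
ang 136.87253872298103 60.72720993859831
top red 28 (np.float64(319.32142857142856), np.float64(186.17857142857142)) [603.91  22.51 115.  ]
[array([568.68,  66.52, 112.74])]
ang -51.32393586235695 56.37149738459131
```

View pics/crop.png

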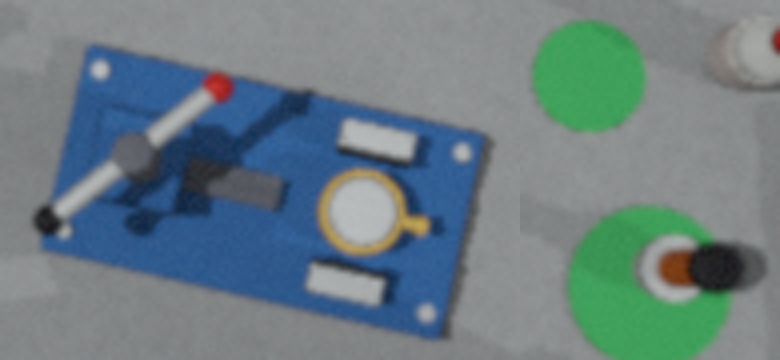

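The crop confirms the choice. The T-handle hub is at (299,204), with the red end up-right. The vice watch is at about (355,217) between the jaws, and the tool is on the larger mat. Next I go above the red half of the bar (direction about -52.5°).

Emit:
play_rows(
  steps=[
    [1,[377,626,-15],107.5],
    [1,[377,626,-15],107.5],
    [1,[377,626,-15],107.5],
    [1,[377,626,-15],107.5],
    [1,[377,626,-15],107.5],
    [1,[377,626,-15],107.5],
    [1,[377,626,-15],107.5],
    [1,[377,626,-15],107.5],
    [1,[377,626,-15],107.5],
    [1,[377,626,-15],107.5],
    [1,[377,626,-15],107.5],
    [1,[377,626,-15],107.5],
    [1,[377,626,-15],107.5],
    [1,[377,626,-15],107.5],
    [1,[377,626,-15],107.5],
    [1,[377,626,-15],107.5],
    [1,[377,626,-15],107.5],
    [1,[377,626,-15],107.5],
    [1,[377,626,-15],107.5],
    [1,[377,626,-15],107.5],
  ],
)

```text
clock: 3.4
tcp_pos: [591.5, 38.0, 199.8]
tcp_rot: [0.0, 0.442, 0.897, -0.0]
wrist_force: [0.8, 0.3, -1.1]
finger_gap: 0.997
grip_force: 0.0
```

```bash
python3 - <<'E'
from h import *
s=ctrl.state(); print(s["clock"],s["qpos"],s["tcp_rot"],s["tcp_pos"])
# pass: 20 rows, 8.5 deg cw, r 38, start angle -52.5
def rows(a0,step,n,r):
    c=lambda a:np.array([np.cos(np.radians(a)),np.sin(np.radians(a))])*r
    return [[0.0,[*np.round(c(a0+step*i)-c(a0),1).tolist(),0],round(step*i,1)] for i in range(1,n+1)]
print(rows(-52.5,-8.5,20,38)); print(rows(-52.5,-8.5,22,38)[-2:])
E
```

```text
3.4 [ 6.17434459e-02  3.17617151e-01  1.71952703e+00 -1.36366292e-04
  1.10434711e+00 -5.93068083e-01] [ 7.42373257e-05  4.42120796e-01  8.96955515e-01 -2.76867357e-05] [591.4506661   38.02368472 199.78309449]
[[0.0, [-4.7, -3.1, 0], -8.5], [0.0, [-9.8, -5.4, 0], -17.0], [0.0, [-15.2, -7.0, 0], -25.5], [0.0, [-20.8, -7.8, 0], -34.0], [0.0, [-26.4, -7.7, 0], -42.5], [0.0, [-32.0, -6.8, 0], -51.0], [0.0, [-37.4, -5.1, 0], -59.5], [0.0, [-42.4, -2.6, 0], -68.0], [0.0, [-47.0, 0.6, 0], -76.5], [0.0, [-51.1, 4.5, 0], -85.0], [0.0, [-54.6, 8.9, 0], -93.5], [0.0, [-57.4, 13.8, 0], -102.0], [0.0, [-59.5, 19.0, 0], -110.5], [0.0, [-60.7, 24.5, 0], -119.0], [0.0, [-61.1, 30.1, 0], -127.5], [0.0, [-60.7, 35.8, 0], -136.0], [0.0, [-59.5, 41.3, 0], -144.5], [0.0, [-57.4, 46.5, 0], -153.0], [0.0, [-54.6, 51.4, 0], -161.5], [0.0, [-51.1, 55.8, 0], -170.0]]
[[0.0, [-47.0, 59.7, 0], -178.5], [0.0, [-42.4, 62.9, 0], -187.0]]
```

Emit:
play_rows(
  steps=[
    [1,[0,1.5,-40],0],
    [1,[0,1.5,-80],0],
    [1,[0,1.5,-103],0],
    [1,[0,1.5,-103],0],
    [0,[0,1.5,-103],0],
    [0,[0,1.5,-103],0],
    [0,[0,1.5,-103],0],
    [0,[0,1.5,-103],0],
    [0,[0,1.5,-103],0],
    [0,[0,1.5,-103],0],
  ],
  newtons=12,
)

```text
clock: 4.4
tcp_pos: [591.9, 40.6, 97.0]
tcp_rot: [0.0, 0.441, 0.897, 0.0]
wrist_force: [0.4, 0.2, -0.4]
finger_gap: 0.498
grip_force: 0.0
```

```bash
python3 - <<'E'
from h import *
s=ctrl.state(); print(s["clock"],s["tcp_rot"],s["tcp_pos"],s["wrist_force"],s["wrist_torque"],s["finger_gap"])
for n in("scene","top"):
    f=ctrl.grab_frame(n); cv2.imwrite(f"pics/{n}1.png",f["frame"])
    if n=="scene": cv2.imwrite("pics/crop1.png",cv2.resize(f["frame"][110:260,240:440],None,fx=4,fy=4))
E
```

```text
4.4 [2.20556336e-04 4.41481526e-01 8.97270305e-01 1.16469779e-04] [591.90871626  40.58801098  96.95767527] [ 0.43714353  0.22200896 -0.4470182 ] [-0.005716   -0.09843129 -0.00985431] 0.4983092604315274
```

View pics/crop1.png

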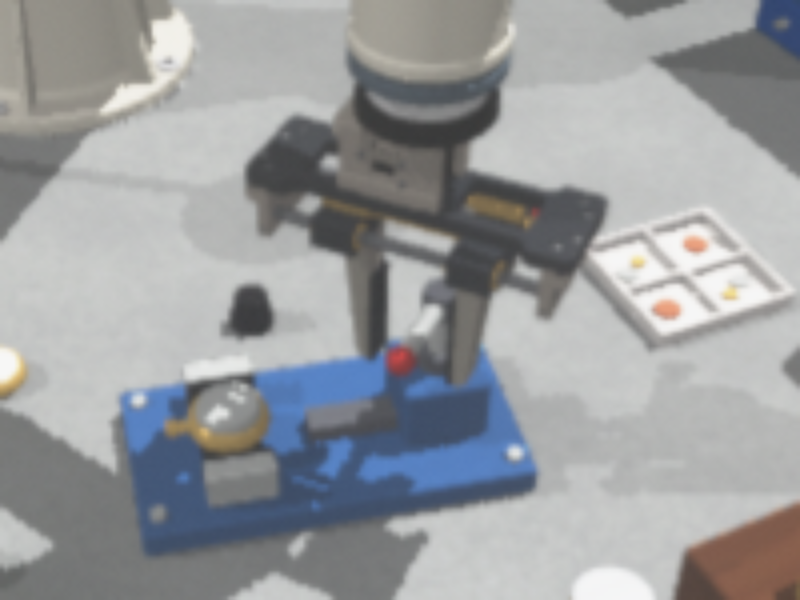

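The crop shows the fingers still closing on either side of the bar, with the red ball at crop (400,360) between them. I let them close.

Emit:
play_rows(
  steps=[
    [0,[0,0,0],0],
    [0,[0,0,0],0],
    [0,[0,0,0],0],
    [0,[0,0,0],0],
    [0,[0,0,0],0],
    [0,[0,0,0],0],
    [0,[0,0,0],0],
    [0,[0,0,0],0],
  ],
)

```text
clock: 5.3
tcp_pos: [591.6, 40.4, 96.5]
tcp_rot: [-0.0, 0.441, 0.897, -0.0]
wrist_force: [-1.7, -1.7, 0.2]
finger_gap: 0.131
grip_force: 12.0
```

Emit:
play_rows(
  steps=[
    [0.0,[-4.7,-3.1,0],-8.5],
    [0.0,[-9.8,-5.4,0],-17.0],
    [0.0,[-15.2,-7.0,0],-25.5],
    [0.0,[-20.8,-7.8,0],-34.0],
    [0.0,[-26.4,-7.7,0],-42.5],
    [0.0,[-32.0,-6.8,0],-51.0],
    [0.0,[-37.4,-5.1,0],-59.5],
    [0.0,[-42.4,-2.6,0],-68.0],
    [0.0,[-47.0,0.6,0],-76.5],
    [0.0,[-51.1,4.5,0],-85.0],
    [0.0,[-54.6,8.9,0],-93.5],
    [0.0,[-57.4,13.8,0],-102.0],
    [0.0,[-59.5,19.0,0],-110.5],
    [0.0,[-60.7,24.5,0],-119.0],
    [0.0,[-61.1,30.1,0],-127.5],
    [0.0,[-60.7,35.8,0],-136.0],
    [0.0,[-59.5,41.3,0],-144.5],
    [0.0,[-57.4,46.5,0],-153.0],
    [0.0,[-54.6,51.4,0],-161.5],
    [0.0,[-51.1,55.8,0],-170.0],
  ],
  newtons=20,
)

```text
clock: 7.3
tcp_pos: [537.6, 97.9, 96.4]
tcp_rot: [0.0, 0.931, -0.365, -0.003]
wrist_force: [-11.3, 7.7, 6.8]
finger_gap: 0.123
grip_force: 20.1
```

```bash
python3 - <<'E'
from h import *
s=ctrl.state(); q=s["tcp_rot"]; print(s["clock"],2*np.degrees(np.arctan2(q[2],q[1])),s["tcp_pos"],s["wrist_force"],s["wrist_torque"],s["finger_gap"],s["qpos"])
f=ctrl.grab_frame("scene"); cv2.imwrite("pics/crop2.png",cv2.resize(f["frame"][110:260,240:440],None,fx=4,fy=4))
E
```

```text
7.3 -42.79614752297191 [537.63370906  97.90482405  96.36351299] [-11.33017142   7.71871482   6.81729413] [1.36098229 1.80367263 0.11482835] 0.1230121749746226 [0.17549889 0.38021662 1.89823175 0.00375573 0.86857468 2.49079522]
```

View pics/crop2.png

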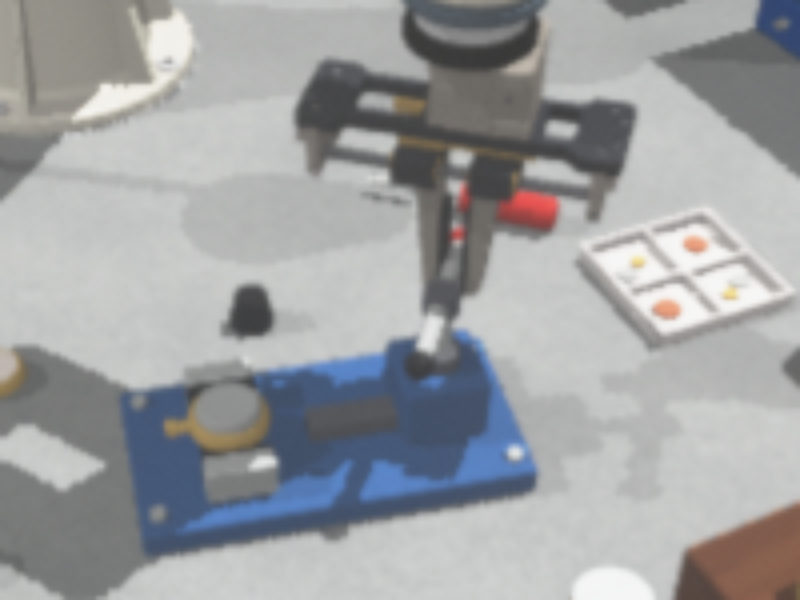

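The handle turned 170°: the red ball is now at the far side, crop (458,232), and the black ball is near at (420,365). I release and regrasp the black half.

Emit:
play_rows(
  steps=[
    [0.6,[0,0,0],0],
    [0.6,[0,0,0],0],
    [0.6,[0,0,0],0],
    [0.6,[0,0,0],0],
    [0.6,[0,0,40],0],
    [0.6,[0,0,70],0],
    [0.6,[56,-52,70],90],
    [0.6,[56,-52,70],90],
    [0.6,[56,-52,70],90],
    [0.6,[56,-52,70],90],
    [0.6,[56,-52,70],90],
    [0.6,[56,-52,70],90],
    [0.6,[56,-52,70],90],
    [0.6,[56,-52,70],90],
    [0.6,[56,-52,70],90],
    [0.6,[56,-52,70],90],
    [0.6,[56,-52,70],100],
    [0.6,[56,-52,70],110],
    [0.6,[56,-52,70],118],
  ],
)

```text
clock: 9.25
tcp_pos: [596.8, 44.1, 166.5]
tcp_rot: [0.0, 0.821, 0.571, 0.0]
wrist_force: [-0.1, -0.1, -0.4]
finger_gap: 0.604
grip_force: 0.0
```

Emit:
play_rows(
  steps=[
    [0.6,[0,0,0],8],
    [0.6,[0,0,0],16],
    [0.6,[0,0,0],24],
    [0.6,[0,0,0],32],
    [0.6,[0,0,0],40],
    [0.6,[0,0,0],48],
    [0.6,[0,0,0],56],
    [0.6,[0,0,0],62],
    [0.6,[0,0,0],62],
    [0.6,[0,0,0],62],
  ],
)

```text
clock: 10.25
tcp_pos: [596.7, 44.2, 166.6]
tcp_rot: [0.0, 0.414, 0.91, 0.0]
wrist_force: [-0.2, -0.1, 0.6]
finger_gap: 0.602
grip_force: 0.0
```

```bash
python3 - <<'E'
from h import *
s=ctrl.state(); q=s["tcp_rot"]; print(s["clock"],2*np.degrees(np.arctan2(q[2],q[1])),s["tcp_pos"],s["wrist_force"],s["finger_gap"],s["qpos"])
f=ctrl.grab_frame("scene"); cv2.imwrite("pics/crop3.png",cv2.resize(f["frame"][110:260,240:440],None,fx=4,fy=4))
def rows(a0,step,n,r):
    c=lambda a:np.array([np.cos(np.radians(a)),np.sin(np.radians(a))])*r
    return [[0,[*np.round(c(a0+step*i)-c(a0),1).tolist(),0],round(step*i,1)] for i in range(1,n+1)]
print(rows(-42.5,-8.5,13,38));
E
```

```text
10.25 131.13648573560923 [596.74371393  44.20575816 166.55043146] [-0.18889067 -0.11040983  0.57775817] 0.6017184301746701 [ 7.14564001e-02  3.61235557e-01  1.73736446e+00 -3.84266358e-05
  1.04292962e+00 -6.46491365e-01]
[[0, [-4.1, -3.9, 0], -8.5], [0, [-8.7, -7.1, 0], -17.0], [0, [-13.8, -9.6, 0], -25.5], [0, [-19.1, -11.3, 0], -34.0], [0, [-24.7, -12.2, 0], -42.5], [0, [-30.3, -12.3, 0], -51.0], [0, [-35.9, -11.5, 0], -59.5], [0, [-41.3, -9.9, 0], -68.0], [0, [-46.4, -7.6, 0], -76.5], [0, [-51.1, -4.5, 0], -85.0], [0, [-55.4, -0.7, 0], -93.5], [0, [-59.0, 3.6, 0], -102.0], [0, [-61.9, 8.4, 0], -110.5]]
```

View pics/crop3.png

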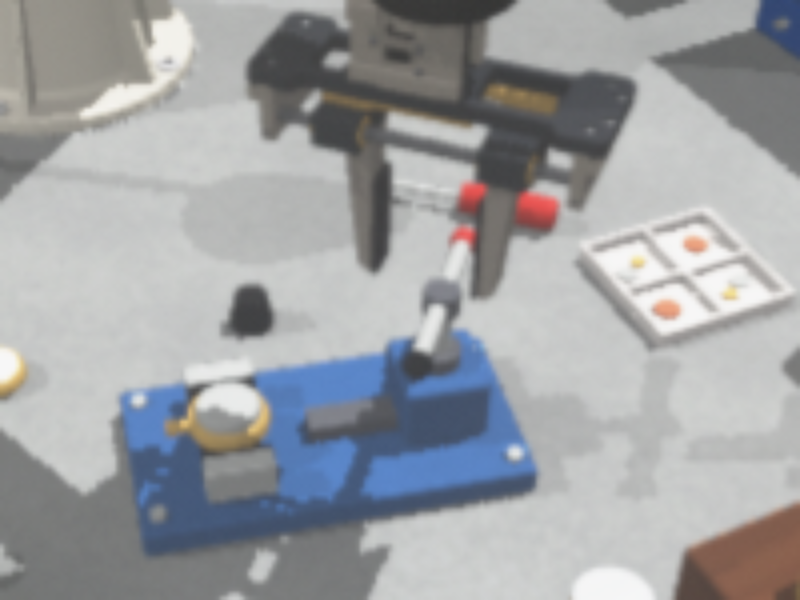

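The bar is intact, with the black end at crop (417,362) and the red end at (460,237). I descend and grip.

Emit:
play_rows(
  steps=[
    [0.6,[0,0,-40],6.5],
    [0.6,[0,0,-70],6.5],
    [0.6,[0,0,-70],6.5],
    [0,[0,0,-70],6.5],
    [0,[0,0,-70],6.5],
    [0,[0,0,-70],6.5],
    [0,[0,0,-70],6.5],
    [0,[0,0,-70],6.5],
    [0,[0,0,-70],6.5],
    [0,[0,0,-70],6.5],
    [0,[0,0,-70],6.5],
    [0,[0,0,-70],6.5],
    [0,[0,0,-70],6.5],
  ],
  newtons=15,
)

```text
clock: 11.6
tcp_pos: [596.9, 44.3, 97.0]
tcp_rot: [0.0, 0.36, 0.933, 0.0]
wrist_force: [-0.4, -0.5, 5.2]
finger_gap: 0.123
grip_force: 15.0
```

Emit:
play_rows(
  steps=[
    [0,[-4.1,-3.9,0],-8.5],
    [0,[-8.7,-7.1,0],-17.0],
    [0,[-13.8,-9.6,0],-25.5],
    [0,[-19.1,-11.3,0],-34.0],
    [0,[-24.7,-12.2,0],-42.5],
    [0,[-30.3,-12.3,0],-51.0],
    [0,[-35.9,-11.5,0],-59.5],
    [0,[-41.3,-9.9,0],-68.0],
    [0,[-46.4,-7.6,0],-76.5],
    [0,[-51.1,-4.5,0],-85.0],
    [0,[-55.4,-0.7,0],-93.5],
    [0,[-59.0,3.6,0],-102.0],
    [0,[-61.9,8.4,0],-110.5],
  ],
  newtons=20,
)

```text
clock: 12.9
tcp_pos: [531.9, 52.1, 96.8]
tcp_rot: [0.0, 0.972, 0.234, -0.003]
wrist_force: [-11.3, -2.5, 16.9]
finger_gap: 0.12
grip_force: 20.4
```

```bash
python3 - <<'E'
from h import *
s=ctrl.state(); q=s["tcp_rot"]; print(s["clock"],2*np.degrees(np.arctan2(q[2],q[1])),s["tcp_pos"],s["wrist_force"],s["wrist_torque"],s["finger_gap"],s["qpos"])
def rows(a0,step,n,r):
    c=lambda a:np.array([np.cos(np.radians(a)),np.sin(np.radians(a))])*r
    return [[0,[*np.round(c(a0+step*i)-c(a0),1).tolist(),0],round(step*i,1)] for i in range(1,n+1)]
for a in (-153,-173,-193,-213): print(rows(a,-5,4,38));
E
```

```text
12.9 27.011548624803744 [531.89680928  52.13191673  96.81000062] [-11.25865468  -2.45322326  16.92177192] [-0.40701216  1.95703975  0.24971274] 0.1198017347145706 [ 9.54355968e-02  3.63607672e-01  1.92371334e+00 -1.06573347e-03
  8.59633283e-01  1.19548925e+00]
[[0, [-1.4, 3.0, 0], -5], [0, [-2.5, 6.1, 0], -10], [0, [-3.3, 9.4, 0], -15], [0, [-3.9, 12.6, 0], -20]]
[[0, [-0.3, 3.3, 0], -5], [0, [-0.2, 6.6, 0], -10], [0, [0.1, 9.9, 0], -15], [0, [0.7, 13.2, 0], -20]]
[[0, [0.9, 3.2, 0], -5], [0, [2.0, 6.3, 0], -10], [0, [3.5, 9.3, 0], -15], [0, [5.2, 12.1, 0], -20]]
[[0, [1.9, 2.7, 0], -5], [0, [4.1, 5.2, 0], -10], [0, [6.4, 7.5, 0], -15], [0, [9.0, 9.7, 0], -20]]
```

Emit:
play_rows(
  steps=[
    [0,[-1.4,3.0,0],-5],
    [0,[-2.5,6.1,0],-10],
    [0,[-3.3,9.4,0],-15],
    [0,[-3.9,12.6,0],-20],
    [0,[-3.9,12.6,0],-20],
  ],
)

```text
clock: 13.4
tcp_pos: [527.4, 65.7, 96.8]
tcp_rot: [-0.0, 0.998, 0.063, -0.003]
wrist_force: [-13.6, 1.6, 18.4]
finger_gap: 0.121
grip_force: 20.1
```

Emit:
play_rows(
  steps=[
    [0,[-0.3,3.3,0],-5],
    [0,[-0.2,6.6,0],-10],
    [0,[-0.2,6.6,0],-10],
  ],
)

```text
clock: 13.7
tcp_pos: [527.0, 72.6, 96.7]
tcp_rot: [-0.0, 1.0, -0.025, -0.003]
wrist_force: [-14.8, 4.8, 18.5]
finger_gap: 0.125
grip_force: 20.1
```

Emit:
play_rows(
  steps=[
    [0,[1.5,3.3,-0.5],-5],
    [0,[2.3,6.6,-1],-10],
    [0,[2.3,6.6,-1],-10],
  ],
)

```text
clock: 14.0
tcp_pos: [529.0, 79.5, 96.0]
tcp_rot: [0.0, 0.994, -0.112, -0.004]
wrist_force: [-17.4, 6.0, 22.1]
finger_gap: 0.119
grip_force: 20.0
```

Emit:
play_rows(
  steps=[
    [0,[1,3.2,0],-5],
    [0,[2,6.3,0],-10],
    [0,[2,6.3,0],-10],
  ],
)

```text
clock: 14.3
tcp_pos: [530.8, 85.4, 95.9]
tcp_rot: [0.001, 0.98, -0.198, -0.004]
wrist_force: [-16.8, 3.1, 23.4]
finger_gap: 0.121
grip_force: 19.9
```

Emit:
play_rows(
  steps=[
    [0,[1.6,2.9,0],-5],
    [0,[3.5,5.6,0],-10],
    [0,[3.5,5.6,0],-10],
  ],
)

```text
clock: 14.6
tcp_pos: [532.2, 85.7, 95.3]
tcp_rot: [0.006, 0.96, -0.281, -0.005]
wrist_force: [-20.8, -26.8, 26.4]
finger_gap: 0.15
grip_force: 19.1
```

Emit:
play_rows(
  steps=[
    [0,[1.9,2.7,0],-5],
    [0,[4,5.2,0],-10],
    [0,[4,5.2,0],-10],
  ],
)

```text
clock: 14.9
tcp_pos: [536.8, 89.0, 95.2]
tcp_rot: [0.007, 0.932, -0.363, -0.003]
wrist_force: [-17.5, -38.0, 24.5]
finger_gap: 0.289
grip_force: 20.9
```

The handle is at its stop: tangential force is above 30 N and there is no further motion. I release and lift.

Emit:
play_rows(
  steps=[
    [1,[0,-1,0],5],
    [1,[0,-1,0],5],
    [1,[0,-1,0],5],
    [1,[0,-1,0],5],
    [1,[0,-1,0],5],
    [1,[0,-1,0],5],
    [1,[0,-1,0],5],
    [1,[0,-1,40],5],
    [1,[0,-1,90],5],
    [1,[0,-1,110],5],
    [1,[0,-50,120],5],
    [1,[0,-100,120],5],
    [1,[0,-150,120],5],
    [1,[0,-200,120],5],
    [1,[-20,-250,120],5],
    [1,[-20,-300,120],5],
  ],
)

```text
clock: 16.5
tcp_pos: [520.8, -202.1, 215.5]
tcp_rot: [-0.0, 0.946, -0.323, -0.001]
wrist_force: [1.6, -0.2, 0.2]
finger_gap: 0.998
grip_force: 0.0
```

```bash
python3 - <<'E'
from h import *
np.set_printoptions(precision=2,suppress=True)
s=ctrl.state(); q=s["tcp_rot"]; print(s["clock"],2*np.degrees(np.arctan2(q[2],q[1])),s["tcp_pos"],s["wrist_force"],s["finger_gap"],s["qpos"])
for n in ("top","scene"):
    f=ctrl.grab_frame(n)
    if n=="scene": cv2.imwrite("pics/s4.png",cv2.resize(f["frame"][110:330,120:440],None,fx=2.5,fy=2.5))
    for t in ["key_hub","cap_top","tool_center","tool_foot","mat_top"]:
        for d in ctrl.spot_point(f,t)[:2]: print(n,t,round(d["conf"],2),toworld(f,d["xyz"]))
    # disc centre of cap & mat & foot by silhouette centroid
    for t,z in(("cap_top",57),("mat_top",4),("tool_center",52)):
        for d in ctrl.silhouettes(f,t)[:2]:
            ys,xs=np.nonzero(d["pixels"]); print(n,"sil",t,round(d["conf"],2),len(xs),ray(f,(xs.mean(),ys.mean()),z))
E
```

```text
16.5 -37.67086659639812 [ 520.8  -202.12  215.54] [ 1.57 -0.2   0.22] 0.9984407243322152 [-0.37  0.25  1.78  0.    1.12  1.86]
top key_hub 0.88 [570.65  71.39 118.68]
top cap_top 0.67 [538.49 -59.11  56.91]
top cap_top 0.42 [633.57 366.79  -0.64]
top mat_top 0.68 [ 618.9  -304.55    3.4 ]
top sil cap_top 0.73 209 [534.27 -60.16  57.  ]
top sil mat_top 0.66 211 [ 624.49 -288.01    4.  ]
top sil mat_top 0.17 394 [382.16 228.13   4.  ]
top sil tool_center 0.62 223 [ 390.52 -165.1    52.  ]
scene key_hub 0.59 [568.91  72.31 114.25]
scene cap_top 0.46 [534.93 -62.37  59.25]
scene tool_center 0.77 [ 495.   -344.99   56.57]
scene tool_foot 0.74 [ 500.97 -343.37    4.36]
scene mat_top 0.89 [ 615.29 -304.27    4.09]
scene mat_top 0.7 [ 483.33 -338.02    6.15]
scene sil cap_top 0.69 163 [537.41 -62.06  57.  ]
scene sil cap_top 0.4 291 [512.1  103.96  57.  ]
scene sil mat_top 0.7 780 [ 493.   -333.76    4.  ]
scene sil mat_top 0.6 693 [ 618.57 -306.05    4.  ]
scene sil tool_center 0.77 570 [ 495.28 -344.62   52.  ]
```

View pics/s4.png

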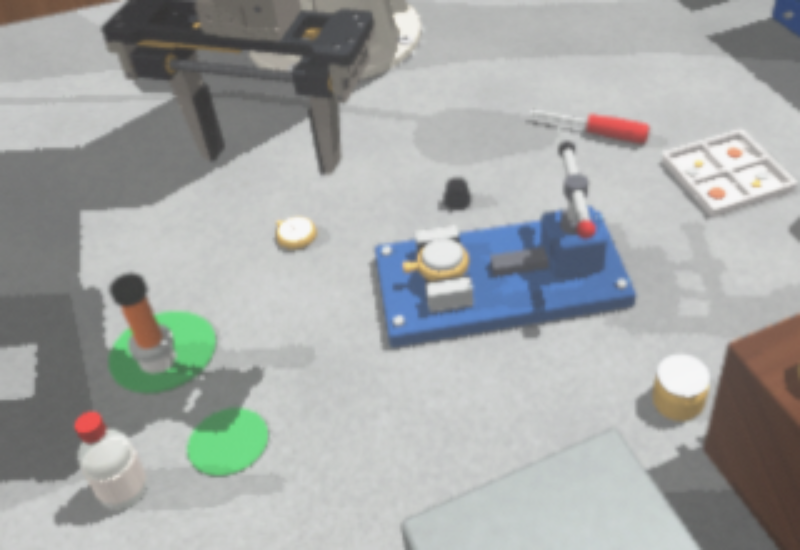

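The jaws are now closed on the case, with the near jaw at crop (450,293). The bar lies with its red ball near at (587,228). The tool still stands on the large mat at (150,330). Averages: cap (536.5, -61.5), tool (498, -344.5), mat (484, -338). Next I go to the tool.

Emit:
play_rows(
  steps=[
    [1,[-8,-50,0],0],
    [1,[-16,-100,0],0],
    [1,[-23,-142.5,0],0],
    [1,[-23,-142.5,-40],0],
    [1,[-23,-142.5,-80],0],
    [1,[-23,-142.5,-120],0],
    [1,[-23,-142.5,-150],0],
    [1,[-23,-142.5,-174],0],
    [1,[-23,-142.5,-174],0],
    [0.5,[-23,-142.5,-174],0],
    [0.5,[-23,-142.5,-174],0],
    [0.5,[-23,-142.5,-174],0],
    [0.5,[-23,-142.5,-174],0],
    [0.5,[-23,-142.5,-174],0],
    [0.5,[-23,-142.5,-174],0],
    [0.5,[-23,-142.5,-174],0],
  ],
  newtons=5,
)

```text
clock: 19.0
tcp_pos: [499.6, -343.3, 41.7]
tcp_rot: [0.0, 0.946, -0.323, 0.0]
wrist_force: [-0.2, -0.3, 0.8]
finger_gap: 0.502
grip_force: 0.0
```

```bash
python3 - <<'E'
from h import *
np.set_printoptions(precision=2,suppress=True)
s=ctrl.state(); print(s["clock"],s["tcp_pos"],s["wrist_force"],s["finger_gap"])
for n in ("top","scene"):
    f=ctrl.grab_frame(n)
    if n=="scene": cv2.imwrite("pics/s5.png",cv2.resize(f["frame"][170:310,100:280],None,fx=4,fy=4))
    for t in ["tool_center","tool_foot"]:
        for d in ctrl.spot_point(f,t)[:2]: print(n,t,round(d["conf"],2),toworld(f,d["xyz"]))
E
```

```text
19.0 [ 499.62 -343.28   41.75] [-0.21 -0.31  0.82] 0.502082024561679
top tool_center 0.48 [ 500.41 -347.23   51.88]
top tool_foot 0.38 [ 496.23 -343.13    4.33]
scene tool_center 0.9 [ 497.05 -346.32   57.2 ]
scene tool_center 0.41 [414.95   5.63   1.91]
scene tool_foot 0.74 [ 499.13 -341.97    8.11]
```

View pics/s5.png

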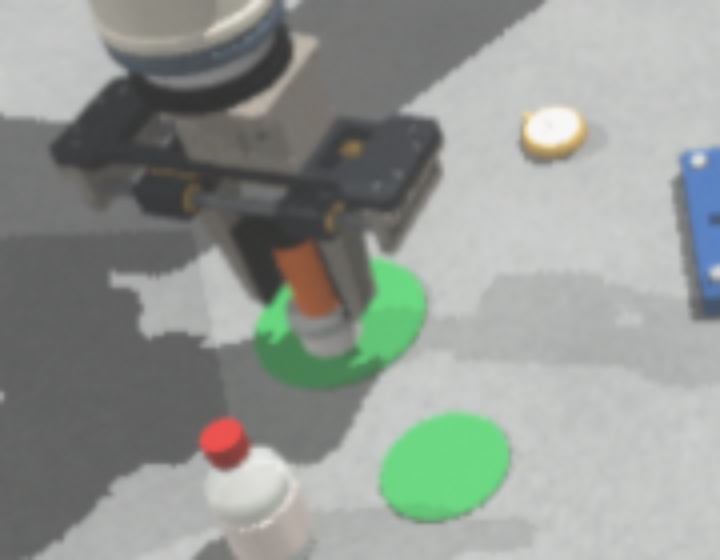

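The stem, at crop (310,275), stands between the fingers. I nudge slightly and close.

Emit:
play_rows(
  steps=[
    [0.4,[-1,-1.5,0],0],
    [0.35,[-1,-1.5,0],0],
    [0.32,[-1,-1.5,0],0],
    [0.3,[-1,-1.5,0],0],
    [0,[-1,-1.5,0],0],
    [0,[-1,-1.5,0],0],
    [0,[-1,-1.5,0],0],
    [0,[-1,-1.5,0],0],
    [0,[-1,-1.5,0],0],
    [0,[-1,-1.5,0],0],
  ],
  newtons=5,
)

```text
clock: 20.3
tcp_pos: [498.6, -344.7, 41.6]
tcp_rot: [-0.0, 0.946, -0.323, -0.0]
wrist_force: [0.3, -0.8, 0.0]
finger_gap: 0.324
grip_force: 5.0
```

Emit:
play_rows(
  steps=[
    [0,[0,0,0],0],
    [0,[0,0,0],0],
    [0,[0,0,0],0],
  ],
  newtons=45,
)

```text
clock: 20.6
tcp_pos: [498.6, -344.7, 41.6]
tcp_rot: [-0.0, 0.946, -0.323, -0.0]
wrist_force: [-0.0, 0.3, -1.2]
finger_gap: 0.312
grip_force: 45.0
```

A gap of 28.7 mm against a 24 mm stem suggests the tool tipped in the grip, so I look.

```bash
python3 - <<'E'
from h import *
np.set_printoptions(precision=2,suppress=True)
s=ctrl.state(); print(s["clock"],s["tcp_pos"],s["wrist_force"],s["wrist_torque"],s["finger_gap"])
c=[]
for n,sl in (("top",np.s_[190:280,430:520]),("scene",np.s_[200:290,130:220])):
    f=ctrl.grab_frame(n)
    c.append(cv2.resize(f["frame"][sl],(400,400),interpolation=2))
    for t in ["tool_center","tool_foot"]:
        for d in ctrl.spot_point(f,t)[:1]: print(n,t,round(d["conf"],2),toworld(f,d["xyz"]))
cv2.imwrite("pics/c6.png",np.hstack(c))
E
```

```text
20.6 [ 498.57 -344.74   41.58] [-0.04  0.31 -1.24] [0.05 0.02 0.01] 0.31216224226463124
top tool_center 0.65 [ 496.52 -347.55   52.9 ]
top tool_foot 0.46 [ 497.88 -339.77    1.94]
scene tool_center 0.57 [ 495.06 -344.99   57.99]
scene tool_foot 0.59 [ 501.12 -343.32    5.42]
```

View pics/c6.png

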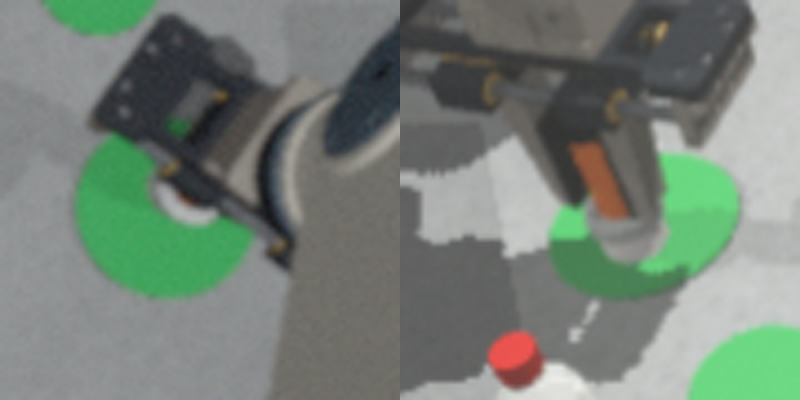

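Emit:
play_rows(
  steps=[
    [0,[0,0,5],0],
    [0,[0,0,10],0],
    [0,[0,0,15],0],
    [0,[0,0,15],0],
    [0,[0,0,15],0],
  ],
  newtons=40,
)

```text
clock: 21.4
tcp_pos: [498.7, -344.8, 56.9]
tcp_rot: [0.0, 0.946, -0.323, 0.0]
wrist_force: [0.3, -0.0, -0.5]
finger_gap: 0.309
grip_force: 40.0
```

```bash
python3 - <<'E'
from h import *
np.set_printoptions(precision=3,suppress=True)
s=ctrl.state(); print(s["tcp_pos"],s["wrist_force"],s["wrist_torque"],s["finger_gap"])
def ax(im,f,base,lab):
    im=im.astype(int); b,g,r=im[...,0],im[...,1],im[...,2]
    yy,xx=np.mgrid[:400,:640]; m=(np.hypot(xx-175,yy-240)<45)&(r>90)&(r>1.6*g)&(g>1.2*b)&(yy<270)
    n,l,st,c=cv2.connectedComponentsWithStats(m.astype(np.uint8)); k=1+np.argmax(st[1:,4]); ys,xs=np.nonzero(l==k)
    vx,vy=cv2.fitLine(np.stack([xs,ys],1).astype(np.float32),cv2.DIST_L2,0,.01,.01)[:2].ravel()
    p0=px(f,[*base,35]);p1=px(f,[*base,95]);d=p1-p0
    print(lab,st[k],"stem angle",np.degrees(np.arctan2(vx,vy))%180,"vertical",np.degrees(np.arctan2(d[0],d[1]))%180)
    w=[np.mean(xs[ys==y]) for y in range(ys.min(),ys.max()+1)]; wd=[(ys==y).sum() for y in range(ys.min(),ys.max()+1)]; print(np.round(w,1),wd)
f=ctrl.grab_frame("scene")
ax(cv2.imread("pics/scene0.png"),f,(498.5,-344.5),"start"); ax(f["frame"],f,(498.5,-344.5),"now")
for n in("scene","top"):
    f=f if n=="scene" else ctrl.grab_frame("top")
    for t in ["tool_center","tool_foot"]:
        for d in ctrl.spot_point(f,t)[:1]: print(n,t,round(d["conf"],2),toworld(f,d["xyz"]))
E
```

```text
[ 498.71  -344.84    56.888] [ 0.282 -0.045 -0.519] [0.152 0.061 0.003] 0.3093879486164178
start [177 232   6  14  29] stem angle 19.610992 vertical 23.121547970860917
[178.  177.5 177.5 178.5 178.  178.5 179.  179.5 180.5 181.  181.  181.
 181.  181.5] [np.int64(1), np.int64(2), np.int64(2), np.int64(2), np.int64(3), np.int64(2), np.int64(3), np.int64(2), np.int64(2), np.int64(1), np.int64(1), np.int64(3), np.int64(3), np.int64(2)]
now [168 228  10  16  68] stem angle 25.622723 vertical 23.121547970860917
[170.5 169.5 170.  170.  171.  171.  172.  172.  172.5 173.  173.5 174.5
 174.5 174.5 175.5 176. ] [np.int64(2), np.int64(4), np.int64(5), np.int64(5), np.int64(5), np.int64(5), np.int64(5), np.int64(5), np.int64(4), np.int64(5), np.int64(4), np.int64(4), np.int64(4), np.int64(4), np.int64(4), np.int64(3)]
scene tool_center 0.67 [ 495.9   -347.303   74.715]
top tool_center 0.48 [ 496.572 -348.52    69.849]
top tool_foot 0.62 [ 497.394 -341.533   16.345]
```

The tool is lifted but may be leaning. I put it back, open, recentre toward the foot and regrip to see whether the gap changes.

Emit:
play_rows(
  steps=[
    [0,[0,0,-7],0],
    [0,[0,0,-13],0],
    [0,[0,0,-13],0],
    [0.55,[0,0,-13],0],
    [0.55,[0,0,-14],0],
    [0.55,[0,0,-15],0],
    [0.55,[0,0,-15],0],
    [0.55,[0,0,-16],0],
    [0.55,[0,0,-16],0],
    [0.55,[0,0,-17],0],
  ],
)

```text
clock: 22.7
tcp_pos: [498.7, -344.8, 39.7]
tcp_rot: [0.0, 0.946, -0.323, 0.0]
wrist_force: [-0.1, 0.1, -0.6]
finger_gap: 0.55
grip_force: 0.0
```

```bash
python3 - <<'E'
from h import *
np.set_printoptions(precision=2,suppress=True)
s=ctrl.state(); print(s["clock"],s["tcp_pos"],s["wrist_force"],s["finger_gap"])
for n in("scene","top"):
    f=ctrl.grab_frame(n)
    cv2.imwrite(f"pics/{n}7.png",f["frame"])
    for t in ["tool_center","tool_foot"]:
        for d in ctrl.spot_point(f,t)[:1]: print(n,t,round(d["conf"],2),toworld(f,d["xyz"]))
    if n=="scene":
        im=f["frame"].astype(int); b,g,r=im[...,0],im[...,1],im[...,2]; yy,xx=np.mgrid[:400,:640]
        m=(np.hypot(xx-175,yy-240)<45)&(r>90)&(r>1.6*g)&(g>1.2*b)&(yy<270)
        print([ (y,round(xx[y][m[y]].mean(),1),m[y].sum()) for y in range(220,262) if m[y].any()])
        P=[px(f,[498.5,-344,z]) for z in (35,60,94)]; print(P)
E
```

```text
22.7 [ 498.67 -344.8    39.68] [-0.06  0.09 -0.64] 0.5504944225072795
scene tool_center 0.92 [ 496.68 -344.9    57.93]
scene tool_foot 0.86 [ 498.14 -340.9     9.71]
[(232, np.float64(175.5), np.int64(2)), (233, np.float64(173.5), np.int64(8)), (234, np.float64(174.0), np.int64(7)), (235, np.float64(174.5), np.int64(8)), (236, np.float64(174.5), np.int64(6)), (237, np.float64(175.0), np.int64(7)), (238, np.float64(175.0), np.int64(5)), (239, np.float64(176.0), np.int64(7)), (240, np.float64(176.0), np.int64(7)), (241, np.float64(176.5), np.int64(6)), (242, np.float64(177.0), np.int64(5)), (243, np.float64(177.0), np.int64(5)), (244, np.float64(177.5), np.int64(6)), (245, np.float64(177.5), np.int64(6)), (246, np.float64(178.5), np.int64(6)), (247, np.float64(178.0), np.int64(5))]
[array([179.38, 245.98]), array([176.36, 238.89]), array([172.05, 228.78])]
top tool_center 0.48 [ 496.76 -346.35   52.71]
top tool_foot 0.51 [ 495.81 -341.12    6.5 ]
```

Judged by the orange stem's slope against the projected vertical, the tool was upright both in the grip and standing. So the fingers are holding it by the knob as well, which explains the wider gap. I regrip.

Emit:
play_rows(
  steps=[
    [0.45,[0,0,0],0],
    [0.4,[0,0,0],0],
    [0.36,[0,0,0],0],
    [0.34,[0,0,0],0],
    [0.32,[0,0,0],0],
    [0.3,[0,0,0],0],
    [0,[0,0,0],0],
    [0,[0,0,0],0],
    [0,[0,0,0],0],
  ],
  newtons=5,
)

```text
clock: 23.9
tcp_pos: [498.6, -344.7, 39.6]
tcp_rot: [-0.0, 0.946, -0.323, 0.0]
wrist_force: [-0.2, -1.1, 0.2]
finger_gap: 0.322
grip_force: 5.0
```

Emit:
play_rows(
  steps=[
    [0,[0,0,0],0],
    [0,[0,0,0],0],
    [0,[0,0,0],0],
    [0,[0,0,20],0],
    [0,[0,0,45],0],
    [0,[0,0,90],0],
    [0,[0,0,120],0],
    [0,[0,0,120],0],
    [0,[0,0,120],0],
  ],
  newtons=45,
)

```text
clock: 24.8
tcp_pos: [498.5, -344.7, 159.6]
tcp_rot: [0.0, 0.946, -0.323, 0.0]
wrist_force: [0.7, -0.3, -2.1]
finger_gap: 0.308
grip_force: 45.0
```

```bash
python3 - <<'E'
from h import *
np.set_printoptions(precision=2,suppress=True)
s=ctrl.state(); print(s["clock"],s["tcp_pos"],s["wrist_force"],s["wrist_torque"],s["finger_gap"])
for n in("scene","top"):
    f=ctrl.grab_frame(n); cv2.imwrite(f"pics/{n}8.png",f["frame"])
    for t in ["tool_center","tool_foot"]:
        for d in ctrl.spot_point(f,t)[:1]: print(n,t,round(d["conf"],2),toworld(f,d["xyz"]))
    if n=="scene":
        im=f["frame"].astype(int); b,g,r=im[...,0],im[...,1],im[...,2]; yy,xx=np.mgrid[:400,:640]
        P=[px(f,[498.5,-344.5,z+118]) for z in (35,60,94)]; print(P)
        m=(np.hypot(xx-P[1][0],yy-P[1][1])<25)&(r>90)&(r>1.6*g)&(g>1.2*b)
        print([ (y,round(float(xx[y][m[y]].mean()),1),int(m[y].sum())) for y in range(150,262) if m[y].any()])
E
```

```text
24.8 [ 498.48 -344.74  159.59] [ 0.67 -0.35 -2.14] [ 0.08 -0.02  0.07] 0.30835689410683054
scene tool_center 0.61 [ 497.7 -343.7  178.4]
scene tool_foot 0.78 [ 497.49 -340.93  126.98]
[array([163.68, 209.87]), array([159.96, 201.21]), array([154.62, 188.78])]
[(192, 153.5, 6), (193, 154.5, 6), (194, 154.5, 6), (195, 155.0, 5), (196, 155.5, 6), (197, 155.5, 6), (198, 156.0, 7), (199, 156.5, 6), (200, 157.0, 5), (201, 157.5, 6), (202, 158.0, 5), (203, 159.0, 5), (204, 159.0, 5), (205, 159.0, 5), (206, 160.0, 5), (207, 160.0, 5), (208, 161.0, 5), (209, 161.0, 5), (210, 161.5, 4)]
top tool_center 0.47 [ 496.38 -348.13  171.8 ]
top tool_foot 0.53 [ 493.44 -340.66  120.43]
```

The grip repeats and the tool is upright (measured slope 0.43, vertical 0.43). I carry it over the watch.

Emit:
play_rows(
  steps=[
    [0,[5,40,0],0],
    [0,[11,80,0],0],
    [0,[16,120,0],0],
    [0,[21,160,0],0],
    [0,[27,200,0],0],
    [0,[32,240,0],0],
    [0,[36,270,0],0],
    [0,[38,283,0],0],
    [0,[38,283,-15],0],
    [0,[38,283,-30],0],
    [0,[38,283,-40],0],
    [0,[38,283,-40],0],
    [0,[38,283,-40],0],
  ],
  newtons=55,
)

```text
clock: 26.4
tcp_pos: [536.6, -62.2, 119.5]
tcp_rot: [0.0, 0.946, -0.323, -0.0]
wrist_force: [0.4, 0.3, -1.0]
finger_gap: 0.306
grip_force: 55.0
```

```bash
python3 - <<'E'
from h import *
np.set_printoptions(precision=2,suppress=True)
s=ctrl.state(); print(s["clock"],s["tcp_pos"],s["wrist_force"],s["wrist_torque"],s["finger_gap"])
for n in("scene","top"):
    f=ctrl.grab_frame(n); cv2.imwrite(f"pics/{n}9.png",f["frame"])
    for t in ["tool_center","tool_foot","cap_top"]:
        for d in ctrl.spot_point(f,t)[:1]: print(n,t,round(d["conf"],2),toworld(f,d["xyz"]))
    if n=="scene":
        T=s["tcp_pos"]; v=f["frame"][140:250,235:355].copy(); v=cv2.resize(v,None,fx=5,fy=5,interpolation=2)
        for z,c in((T[2]-35.7,(0,0,255)),(T[2]-15.7,(0,255,0)),(T[2]+50,(255,0,255))):
            p=(px(f,[T[0],T[1],z])-[235,140]+.5)*5; cv2.circle(v,tuple(int(k) for k in p),4,c,-1)
        p=(px(f,[536.5,-61.5,57])-[235,140]+.5)*5; cv2.circle(v,tuple(int(k) for k in p),4,(255,255,0),-1)
        ell=[(px(f,[536.5+19*np.cos(a),-61.5+19*np.sin(a),57])-[235,140]+.5)*5 for a in np.linspace(0,6.28,40)]
        cv2.polylines(v,[np.int32(ell)],True,(255,255,0),1)
        ell=[(px(f,[T[0]+17*np.cos(a),T[1]+17*np.sin(a),T[2]-35.7])-[235,140]+.5)*5 for a in np.linspace(0,6.28,40)]
        cv2.polylines(v,[np.int32(ell)],True,(0,0,255),1)
        cv2.imwrite("pics/c9.png",v)
E
```

```text
26.4 [536.57 -62.17 119.53] [ 0.38  0.31 -1.04] [ 0.07 -0.05 -0.01] 0.30592071177356217
scene tool_center 0.77 [532.01 -62.96 134.5 ]
scene tool_foot 0.67 [536.2  -59.97  86.1 ]
scene cap_top 0.5 [533.83 -60.96  57.6 ]
```

View pics/c9.png

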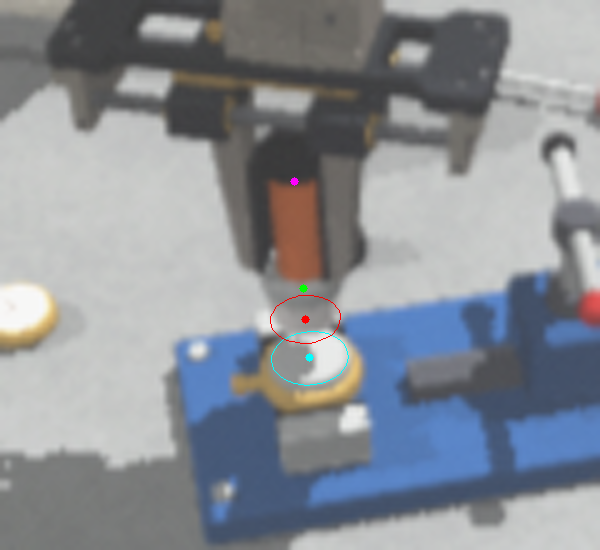

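The view shows the foot at (305,320) directly above the case back at (310,358). The overlaid predictions coincide with the picture, and the tool is upright. I descend and press.

Emit:
play_rows(
  steps=[
    [0,[0,0.5,-8],0],
    [0,[0,0.5,-15],0],
    [0,[0,0.5,-20],0],
    [0,[0,0.5,-23],0],
    [0,[0,0.5,-25],0],
    [0,[0,0.5,-27],0],
    [0,[0,0.5,-28],0],
    [0,[0,0.5,-28],0],
  ],
  newtons=60,
)

```text
clock: 27.6
tcp_pos: [537.1, -61.4, 92.2]
tcp_rot: [-0.0, 0.946, -0.323, 0.0]
wrist_force: [-1.2, 0.1, 6.2]
finger_gap: 0.303
grip_force: 60.0
```

Emit:
play_rows(
  steps=[
    [0,[0,0,-1],0],
    [0,[0,0,-2],0],
    [0,[0,0,-3],0],
    [0,[0,0,-3],0],
  ],
)

```text
clock: 28.0
tcp_pos: [536.4, -61.2, 88.3]
tcp_rot: [0.0, 0.946, -0.323, -0.0]
wrist_force: [0.9, 1.5, -0.9]
finger_gap: 0.309
grip_force: 60.0
```

Contact came at 6 N and then the force dropped away, so the back has snapped home. I press on briefly so the foot stands on it.

Emit:
play_rows(
  steps=[
    [0,[0,0,-1],0],
    [0,[0,0,-2],0],
    [0,[0,0,-3],0],
    [0,[0,0,-3],0],
    [0,[0,0,-3],0],
  ],
)

```text
clock: 28.5
tcp_pos: [537.9, -61.6, 87.3]
tcp_rot: [-0.0, 0.946, -0.323, 0.001]
wrist_force: [-3.5, -0.6, 16.5]
finger_gap: 0.306
grip_force: 60.0
```

```bash
python3 - <<'E'
from h import *
np.set_printoptions(precision=2,suppress=True)
s=ctrl.state(); print(s["clock"],s["tcp_pos"],s["wrist_force"],s["wrist_torque"],s["finger_gap"])
f=ctrl.grab_frame("scene")
for t in ["tool_center","tool_foot","cap_top"]:
    for d in ctrl.spot_point(f,t)[:1]: print(t,round(d["conf"],2),toworld(f,d["xyz"]))
T=s["tcp_pos"]; im=f["frame"].astype(int); b,g,r=im[...,0],im[...,1],im[...,2]; yy,xx=np.mgrid[:400,:640]
P=[px(f,[T[0],T[1],T[2]+z]) for z in (-5,20,50)]; print(P)
m=(np.hypot(xx-P[1][0],yy-P[1][1])<20)&(r>90)&(r>1.6*g)&(g>1.2*b)
print([(y,round(float(xx[y][m[y]].mean()),1),int(m[y].sum())) for y in range(150,262) if m[y].any()])
E
```

```text
28.5 [537.87 -61.56  87.35] [-3.54 -0.64 16.53] [-0.1   0.64  0.05] 0.3055933736345645
tool_center 0.9 [535.69 -61.48 104.51]
tool_foot 0.66 [536.18 -57.49  53.71]
cap_top 0.36 [532.1  -65.08  52.97]
[array([296.1, 204. ]), array([295.49, 196.38]), array([294.73, 186.82])]
[(189, 294.5, 6), (190, 295.0, 7), (191, 295.0, 7), (192, 295.0, 7), (193, 295.0, 7), (194, 295.0, 7), (195, 294.5, 6), (196, 295.0, 7), (197, 295.0, 7), (198, 295.0, 7), (199, 295.5, 6), (200, 295.5, 6), (201, 295.5, 6), (202, 295.5, 6), (203, 295.5, 6), (204, 296.0, 5)]
```

The foot is at 51.6 mm with 16 N of support, so the back is home at 52 mm. As insurance against a few mm of calibration error, I hover just on the back and dwell a few mm to each side. Then I lift.

Emit:
play_rows(
  steps=[
    [0,[0,0,3],0],
    [0,[3.5,0,3],0],
    [0,[3.5,0,3],0],
    [0,[3.5,0,3],0],
    [0,[0,3.5,3],0],
    [0,[0,3.5,3],0],
    [0,[0,3.5,3],0],
    [0,[-3.5,0,3],0],
    [0,[-3.5,0,3],0],
    [0,[-3.5,0,3],0],
    [0,[0,-3.5,3],0],
    [0,[0,-3.5,3],0],
    [0,[0,-3.5,3],0],
    [0,[0,0,3],0],
    [0,[0,0,20],0],
    [0,[0,0,45],0],
    [0,[0,0,65],0],
    [0,[0,0,65],0],
  ],
)

```text
clock: 30.5
tcp_pos: [538.3, -61.2, 153.0]
tcp_rot: [-0.001, 0.946, -0.323, 0.002]
wrist_force: [-0.1, -0.3, -1.5]
finger_gap: 0.302
grip_force: 60.0
```

```bash
python3 - <<'E'
from h import *
np.set_printoptions(precision=2,suppress=True)
s=ctrl.state(); print(s["clock"],s["tcp_pos"],s["wrist_force"],s["wrist_torque"],s["finger_gap"])
f=ctrl.grab_frame("scene")
for t in ["tool_center","tool_foot","cap_top","key_hub"]:
    for d in ctrl.spot_point(f,t)[:1]: print(t,round(d["conf"],2),toworld(f,d["xyz"]))
E
```

```text
30.5 [538.35 -61.15 152.96] [-0.14 -0.32 -1.54] [ 0.08 -0.    0.  ] 0.3021955762925301
tool_center 0.94 [535.45 -60.71 170.75]
tool_foot 0.94 [536.16 -58.69 122.2 ]
cap_top 0.6 [532.98 -63.61  52.95]
key_hub 0.73 [568.88  72.97 112.98]
```

The cap height now reads 53 mm, so the back is home. I return the tool to the middle of the large mat.

Emit:
play_rows(
  steps=[
    [0,[-8,-40,0],0],
    [0,[-16,-80,0],0],
    [0,[-24,-120,0],0],
    [0,[-32,-160,0],0],
    [0,[-40,-200,0],0],
    [0,[-47,-240,0],0],
    [0,[-51,-265,0],0],
    [0,[-53,-277,0],0],
    [0,[-53,-277,-35],0],
    [0,[-53,-277,-70],0],
    [0,[-53,-277,-95],0],
    [0,[-53,-277,-105],0],
    [0,[-53,-277,-109],0],
    [0,[-53,-277,-111],0],
    [0,[-53,-277,-112],0],
    [0,[-53,-277,-112],0],
  ],
)

```text
clock: 32.35
tcp_pos: [484.3, -338.6, 39.6]
tcp_rot: [0.0, 0.946, -0.323, 0.001]
wrist_force: [-0.8, 0.2, -1.4]
finger_gap: 0.308
grip_force: 60.0
```

Emit:
play_rows(
  steps=[
    [0,[0,0,-0.5],0],
    [0,[0,0,-1],0],
    [0,[0,0,-1],0],
  ],
  newtons=20,
)

```text
clock: 32.65
tcp_pos: [484.8, -339.1, 39.5]
tcp_rot: [0.0, 0.946, -0.323, 0.002]
wrist_force: [-1.1, 1.5, 9.8]
finger_gap: 0.314
grip_force: 20.0
```

Emit:
play_rows(
  steps=[
    [0.35,[0,0,0.5],0],
    [0.38,[0,0,0.5],0],
    [0.5,[0,0,0.5],0],
    [0.8,[0,0,0.5],0],
    [1,[0,0,0.5],0],
    [1,[0,0,0.5],0],
    [1,[0,0,0.5],0],
    [1,[0,0,0.5],0],
    [1,[0,0,40],0],
    [1,[0,0,80],0],
    [1,[0,0,120],0],
    [1,[0,0,160],0],
    [1,[-40,0,180],0],
    [1,[-80,40,180],0],
    [1,[-120,40,180],0],
    [1,[-120,40,180],0],
  ],
)

```text
clock: 34.25
tcp_pos: [359.0, -296.2, 217.4]
tcp_rot: [-0.0, 0.946, -0.323, -0.001]
wrist_force: [0.2, 0.2, 0.5]
finger_gap: 0.998
grip_force: 0.0
```

```bash
python3 - <<'E'
from h import *
np.set_printoptions(precision=2,suppress=True)
s=ctrl.state(); print(s["clock"],s["tcp_pos"],s["wrist_force"],s["finger_gap"])
for n in("scene","top"):
    f=ctrl.grab_frame(n); cv2.imwrite(f"pics/{n}f.png",f["frame"])
    for t in ["tool_center","tool_foot","cap_top","mat_top","key_hub","watch","oil_bottle","loupe"]:
        for d in ctrl.spot_point(f,t)[:2]: print(n,t,round(d["conf"],2),toworld(f,d["xyz"]))
    if n=="scene":
        T=(484.5,-338.8); P=[px(f,[*T,z]) for z in (35,60,94)]; print(P)
        im=f["frame"].astype(int); b,g,r=im[...,0],im[...,1],im[...,2]; yy,xx=np.mgrid[:400,:640]
        m=(np.hypot(xx-P[1][0],yy-P[1][1])<20)&(r>90)&(r>1.6*g)&(g>1.2*b)
        print([(y,round(float(xx[y][m[y]].mean()),1)) for y in range(200,262) if m[y].any()])
        # red ball now: bar angle
        h=px(f,[569,70,115]); m=(np.hypot(xx-h[0],yy-h[1])<35)&(r>120)&(r>2*g)&(r>2*b)&(yy>h[1]); R=ray(f,(xx[m].mean(),yy[m].mean()),115); print("red",m.sum(),R, np.degrees(np.arctan2(R[1]-70.5,R[0]-569)))
E
```

```text
34.25 [ 359.02 -296.23  217.37] [0.23 0.16 0.49] 0.9975962349394069
scene tool_center 0.9 [ 482.53 -336.16   58.05]
scene tool_foot 0.65 [ 483.99 -335.22    5.93]
scene cap_top 0.41 [536.61 -63.38  54.23]
scene mat_top 0.85 [ 614.96 -304.59    1.63]
scene mat_top 0.7 [ 484.17 -337.52    7.33]
scene key_hub 0.61 [568.53  70.59 113.84]
scene watch 0.47 [ 383.81 -169.62    0.46]
scene oil_bottle 0.94 [ 623.49 -398.98   -2.3 ]
scene loupe 0.74 [ 484.15 -338.      4.5 ]
scene loupe 0.4 [415.22   8.38   0.28]
[array([180.54, 241.14]), array([177.58, 234.05]), array([173.36, 223.94])]
[(227, 179.5), (228, 179.5), (229, 176.8), (230, 178.8), (231, 180.0), (232, 179.2), (233, 179.3), (234, 181.0), (235, 180.4), (236, 182.5), (237, 182.5), (238, 183.0), (239, 183.0), (240, 183.0)]
red 26 [621.2   50.14 115.  ] -21.3079478773143
top tool_center 0.77 [ 483.47 -341.89   51.83]
top tool_foot 0.94 [ 481.8  -335.05    3.66]
top cap_top 0.48 [540.54 -57.76  53.85]
top mat_top 0.88 [ 486.71 -341.24    6.14]
top mat_top 0.8 [ 618.41 -304.44    0.56]
top key_hub 0.97 [568.87  68.02 116.05]
top watch 0.76 [ 383.77 -175.18    1.92]
top oil_bottle 0.57 [ 621.22 -396.61    3.17]
top loupe 0.7 [412.35  10.08  -4.63]
```

Everything is in place. The handle turned 5.74 rad to its hard stop, the back is home, the tool is upright on the mat and the bystanders have not moved. I hand the job in.

```bash
python3 -c "
from workcell import ctrl
print(ctrl.finish_job())"
```

```text
the job is handed in; nothing more can be done
None
```

I turned the T-handle to its stop, pressed the case back home with the upright tool, stood the tool back on the large green mat and handed the job in at about 34 s; no verdict came back.

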